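# Sweep the used caps into the waste tub

## Robot

A 7-joint arm with a two-finger parallel gripper is mounted at the origin on the work surface. World frame = base frame: x ahead of the robot, y to its left, z up, the work surface at z = 0. Lengths are in m, angles in rad, forces in N, time in s.
With the tool pointing down it reaches from about 0.4 to 0.9 m from the base axis. Payload 5.6 kg.
Tool frame: the origin (TCP) lies midway between the tips of the shut fingers; the grasp point (between the pads) lies 19 mm behind it; z points along the fingers, y is the line along which they close (so a half turn about z gives the same grasp; the last joint's range is limited). The gripper opens to 92 mm and grips with 3 to 60 N. Pads are 20 mm wide; open, the fingers measure 128 mm over their backs; the gripper's body (75 mm by 189 mm) begins 69 mm behind the grasp point.
Start: joints at [1.098, 0.468, -0.012, 1.603, 0.006, 1.071, -0.056], TCP at [0.271, -0.591, 0.215] pointing down, gripper open.
Joint ranges: [-2.53, 2.53], [-0.31, 2.02], [-1.57, 1.55], [0.28, 2.44], [-1.29, 4.43], [0.15, 1.84], [-2.92, 2.92]. Speed limits (rad/s): [2.57, 2.57, 3.14, 3.14, 3.14, 3.14, 3.14].

## Interface

Orientations are given as a 3x3 rotation matrix whose columns are the frame's x, y, z axes.
In Python, from station import env, effector, solver, viewer, workorder, search_frame, tip_of gives the robot as it stands. Calls block until the motion is done:
- env.reach(position, orientation): joint-space move of the TCP to a pose.
- env.movel(position, frame=None, rate=0.15): straight line of the TCP; frame=None keeps the orientation; rate is the mean speed in m/s.
- env.goto_joints(angles): joint-space move.
- effector.release() and effector.grasp(squeeze=None): open the fingers fully, or close them until they stop; squeeze is the grip in N (None keeps the last).
- env.pause(seconds).
- solver.inverse_kinematics(position, orientation): joint angles nearest the present ones, or None.
- env.sense(): the state.
- viewer.read_camera(name): name is "side" or "top"; returns (picture, depth): 400x640x3 uint8, red, green, blue; 400x640 float32, m along the optical axis (not along the pixel's ray), 0 where there is no reading.
- viewer.camera_info(name): a dict with "intrinsics" (3x3 intrinsics, pixels), "dist_coeffs" ([k1, k2, p1, p2, k3] as OpenCV has them; the pictures are not rectified), "eye" and "rotation" of the camera in the world. Camera axes: x right, y up, looking along -z (the intrinsics and any distortion apply to the point x, -y, -z); pixel columns grow to the right and rows downward; lengths in m; the calibration is good to about 2 mm. A picture is of the moment at which its call begins. camera_info takes no time and is no camera call.
A pose or a line that the arm cannot do raises env.PlanningError and nothing moves.
- workorder.finish_job(): hands the job in; it is judged then, once.
Trained networks look in the newest picture that a camera, given by its name, has taken for a name from the list of things; names that differ only in an ending like _2 or _b are one class to them, and where a whole thing is asked for, a point or a joint stands for the part that bears it (a point fixed in the world has none). Each returns a list of dicts, best first, with "score" (0 to 1); they miss things now and then, are a little off and sometimes report something else, mostly with a low value. They report only what shows in the picture. A call takes as long as a camera call.
- search_frame(camera, name): "at" ([x, y, z] in m, in world coordinates, good to about 4 mm: the middle of the surface that is visible of it).
- tip_of(camera, name): "at" ([x, y, z] in m, in world coordinates, good to about 4 mm: a listed point, or the origin of a listed thing).
The state is a dict: "t": time; "joint_positions": joint angles; "joint_velocities": joint speeds; "tau": joint torques, N m; "ee_pos": TCP position; "tcp_rot": TCP orientation; "wrist_force": force on the tool from outside, world axes, zero at the start; "moment": the same for the moment, N m; "gripper_width": finger opening in m; "grasp_force": force on a finger pad.
Only numpy, scipy, OpenCV 4.12 (cv2) and the standard library are available. Lean on these libraries where they do the work, as an engineer would, in place of code of your own. Each camera call takes 0.05 s, during which the arm holds its last target. There are 200 camera calls.

## Task

Sweep the three used screw caps lying on the raised board over its edge into the steel waste tub beside it, sliding them along with the fingertips rather than picking them up. Leave the two standing vials upright where they are, and don't disturb the beaker, bottle and pipette on the bench.

Things in the scene. Friction and masses are not known exactly. Their poses are not given: they have to be found in the camera images.
- board: fixed square grey board, 280 by 280 mm, flat rimless top at z = 0.050 m. Origin at the centre of its underside; x points roughly away from the robot, y to the robot's left (turned up to 15 degrees). Caps and vials stand one to a lane in five lanes along its y, 52 mm apart (within 5 mm), at most 56 mm from the centre along y: a cap slid straight along y passes the rest.
- tub: fixed open steel waste tub, 280 mm (x) by 120 mm (y), 47 mm high, walls and floor 3 mm, axes parallel to the board's. It stands flush against the board's left (+y) or right (-y) edge, centre 200 mm from the board's centre; its rim lies 3 mm below the board's top, so a cap pushed over that edge drops in. Origin at the centre of its underside.
- rack: fixed white rack of small closed tubes, 280 mm by 120 mm, 58 mm high, flush against the board's other edge, across from the tub. Not part of the job. Origin at the centre of its underside.
- cap_a: loose used screw cap of a 50 ml tube, blue plastic: a flat solid disc 34 mm across and 15 mm high, 12 to 23 g, lying flat on the board at the start and sliding easily. In one of the board's five lanes. Origin at its centre, 7.5 mm above the board's top.
- cap_b: loose used screw cap of a 50 ml tube, blue plastic: a flat solid disc 34 mm across and 15 mm high, 12 to 23 g, lying flat on the board at the start and sliding easily. In one of the board's five lanes. Origin at its centre, 7.5 mm above the board's top.
- cap_c: loose used screw cap of a 50 ml tube, blue plastic: a flat solid disc 34 mm across and 15 mm high, 12 to 23 g, lying flat on the board at the start and sliding easily. In one of the board's five lanes. Origin at its centre, 7.5 mm above the board's top.
- vial_a: closed amber glass vial with a blue cap, standing upright among the caps on the board: 26 mm across, 48 mm high, 50 g, tips easily; stays where it is. Origin at the centre of its underside, z up.
- vial_b: closed amber glass vial with a blue cap, standing upright among the caps on the board: 26 mm across, 48 mm high, 50 g, tips easily; stays where it is. Origin at the centre of its underside, z up.
- beaker: empty glass beaker standing on the bench to the right of the board, 72 mm across, 85 mm high; leave it. Origin at the centre of its underside.
- bottle: amber bottle with a blue cap on the bench, far left, 60 mm across, 130 mm high; leave it. Origin at the centre of its underside.
- pipette: white hand pipette lying on the bench to the left, about 300 mm long and 30 mm high; leave it. Origin near its middle, on the bench; x along its length.

How it is judged:
At the end, for the whole second after the job is handed in: All three caps lie at rest in the tub (centres inside its walls and lower than 40 mm above the bench); both vials stand upright (within 0.15 rad) and within 15 mm of where they were; beaker, bottle and pipette are within 20 mm of where they were (x of cap_a in the frame of tub between -0.137 and 0.137 m and y of cap_a in the frame of tub between -0.057 and 0.057 m and height (world z) of each of cap_a, cap_b, cap_c below 0.04 m and linear speed of each of cap_a, cap_b, cap_c below 0.03 m/s and x of cap_b in the frame of tub between -0.137 and 0.137 m and y of cap_b in the frame of tub between -0.057 and 0.057 m and x of cap_c in the frame of tub between -0.137 and 0.137 m and y of cap_c in the frame of tub between -0.057 and 0.057 m and angle between each of vial_a, vial_b's own z axis and vertical below 0.15 rad and distance of each of vial_a, vial_b from where it was at the start of the episode below 0.015 m and distance of each of beaker, bottle, pipette from where it was at the start of the episode below 0.02 m); the robot touches nothing.
It fails at once if a cap is lifted: its centre rises more than 24 mm above the board's top (it starts at 7.5 mm) (height (world z) of any of cap_a, cap_b, cap_c above 0.074 m).
It fails at once if a vial is knocked over (tilted over 0.35 rad) or moved more than 15 mm (angle between any of vial_a, vial_b's own z axis and vertical above 0.35 rad or distance of any of vial_a, vial_b from where it was at the start of the episode above 0.015 m).
It fails at once if the beaker, bottle or pipette is moved more than 20 mm (distance of any of beaker, bottle, pipette from where it was at the start of the episode above 0.02 m).
It also fails if it takes over 51 s, if anything falls off the work surface, if the arm or the gripper's body presses on something with over 40 N, if the wrist force passes 120 N, or if a joint passes its speed limit or range.

## Working session

There is one attempt and no reset: what is moved stays moved. The work goes in short steps, each a Python script; the robot and the scene stay as the last script left them, time stands still between calls to the robot, and variables do not carry over. Pictures are saved under pics/ and viewed, at most 10 in all, crops included, and the job is handed in when it is done.

```bash
mkdir -p pics; ls; python3 - <<'E'
from station import env, viewer, search_frame, tip_of
import cv2, numpy as np
for c in ("top","side"):
    im,d=viewer.read_camera(c); cv2.imwrite(f"pics/{c}0.png",im[:,:,::-1]); np.save(f"{c}_d.npy",d)
    i=viewer.camera_info(c); print(c,np.round(i["eye"],3).tolist(),np.round(i["rotation"],3).tolist(),np.round(i["intrinsics"],1).tolist(),np.round(i["dist_coeffs"],3))
    for n in ("cap_a","vial_a","board","tub","rack","beaker","bottle","pipette"):
        for f in (search_frame,tip_of):
            print(n,f.__name__,[(np.round(r["at"],3).tolist(),round(r["score"],2)) for r in f(c,n)])
print(env.sense()["t"],np.round(env.sense()["tcp_rot"],2).tolist(),env.sense()["gripper_width"])
E
```

```text
pics
top [0.346, 0.021, 1.39] [[-0.008, 0.991, -0.134], [-1.0, -0.008, -0.001], [-0.002, 0.134, 0.991]] [[446.1, 0.0, 316.2], [0.0, 446.1, 200.3], [0.0, 0.0, 1.0]] [-0.095  0.     0.     0.     0.   ]
cap_a call [([0.456, 0.019, 0.068], 0.61)]
cap_a call [([0.453, 0.018, 0.059], 0.52), ([0.557, -0.084, 0.058], 0.5), ([0.403, -0.012, 0.057], 0.42)]
vial_a call [([0.499, -0.079, 0.099], 0.51)]
vial_a call [([0.505, -0.08, 0.054], 0.59), ([0.611, -0.07, 0.046], 0.49)]
board call [([0.499, -0.031, 0.048], 0.59), ([0.382, 0.493, 0.016], 0.36)]
board call [([0.503, -0.036, -0.006], 0.96)]
tub call [([0.488, -0.238, 0.007], 0.84)]
tub call [([0.489, -0.228, 0.004], 0.67)]
rack call [([0.52, 0.166, 0.049], 0.63)]
rack call [([0.524, 0.169, 0.002], 0.55)]
beaker call [([0.519, -0.482, 0.046], 0.93), ([0.606, -0.065, 0.094], 0.42)]
beaker call [([0.522, -0.467, -0.001], 0.72), ([0.454, 0.018, 0.061], 0.46)]
bottle call [([0.603, 0.42, 0.085], 0.69)]
bottle call [([0.611, 0.43, 0.002], 0.92)]
pipette call [([0.38, 0.495, 0.015], 0.57)]
pipette call [([0.409, 0.503, -0.001], 0.94)]
side [-0.151,
[... 610 characters left out ...]
]
board call [([0.486, -0.014, 0.045], 0.63)]
board call [([0.506, -0.033, -0.002], 0.88), ([0.608, -0.066, 0.051], 0.59)]
tub call [([0.485, -0.255, 0.008], 0.87), ([0.499, -0.075, 0.084], 0.28)]
tub call [([0.49, -0.224, 0.0], 0.9)]
rack call [([0.498, 0.186, 0.049], 0.96)]
rack call [([0.521, 0.173, 0.002], 0.84), ([0.556, -0.085, 0.06], 0.24)]
beaker call [([0.519, -0.455, 0.061], 0.84)]
beaker call [([0.524, -0.464, 0.001], 0.69)]
bottle call [([0.59, 0.434, 0.079], 0.83)]
bottle call [([0.61, 0.43, -0.001], 0.72)]
pipette call [([0.374, 0.49, 0.018], 0.62)]
pipette call [([0.553, -0.085, 0.061], 0.33)]
1.7 [[0.91, 0.42, -0.0], [0.42, -0.91, -0.0], [-0.0, -0.0, -1.0]] 0.0917634495931662
```

View pics/top0.png

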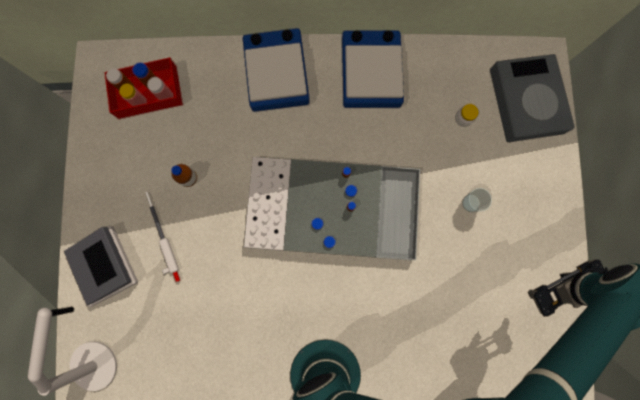

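View pics/side0.png

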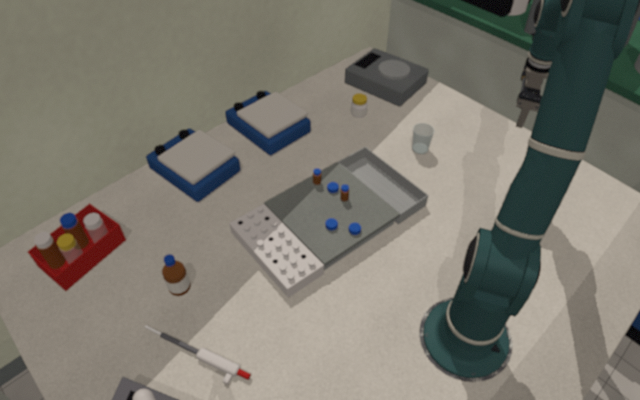

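The top view shows caps near (317,224), (329,242) and (351,191), vials near (347,172) and (351,206), and the tub to the right (-y). The side view agrees. Next I refine the positions from the blue blobs in both views.

```bash
cat > h.py <<'E'
from station import env, effector, solver, viewer, workorder
import cv2, numpy as np
c0=np.array([0.5045,-0.0345]); yaw=-np.arctan2(0.5225-0.4895,0.171+0.226)
X=np.array([np.cos(yaw),np.sin(yaw)]); Y=np.array([-X[1],X[0]])
def b2w(x,y,z): return np.r_[c0+x*X+y*Y,z]
def w2b(p): d=np.asarray(p)[:2]-c0; return np.array([d@X,d@Y])
def ray(info,uv,z):
    n=cv2.undistortPoints(np.float64([[uv]]),info["intrinsics"],np.float64(info["dist_coeffs"]))[0,0]
    r=np.asarray(info["rotation"])@[n[0],-n[1],-1]; e=np.asarray(info["eye"])
    return e+r*(z-e[2])/r[2]
def blobs(cam):
    im,d=viewer.read_camera(cam); i=viewer.camera_info(cam); h=cv2.cvtColor(im,cv2.COLOR_RGB2HSV)
    m=cv2.inRange(h,(100,130,40),(130,255,255)); n,_,s,cen=cv2.connectedComponentsWithStats(m)
    out=[]
    for k in range(1,n):
        if s[k,4]<15: continue
        u,v=cen[k]; dep=d[int(round(v)),int(round(u))]
        nn=cv2.undistortPoints(np.float64([[cen[k]]]),i["intrinsics"],np.float64(i["dist_coeffs"]))[0,0]
        p=np.asarray(i["eye"])+np.asarray(i["rotation"])@(np.array([nn[0],-nn[1],-1])*dep)
        if abs(w2b(p)).max()<.3 : out.append((cen[k].round(1),s[k,4],p,ray(i,cen[k],.063),ray(i,cen[k],.095)))
    return im,out
E
python3 - <<'E'
from h import *
print("yaw",yaw)
for c in("top","side"):
    for uv,a,p,q,r in blobs(c)[1]: print(c,uv,a,"depth pt",p.round(3),"board@.063",w2b(q).round(4),"@.095",w2b(r).round(4))
R0=np.array(env.sense()["tcp_rot"]);print(R0[:,1])
for s in(1,-1):
    y=np.r_[s*X,0]; z=np.array([0,0,-1.]); R=np.c_[np.cross(y,z),y,z]
    for q in((-.1,.1,.056),(-.1,-.15,.056),(.1,.1,.15),(.05,-.15,.15)):
        j=solver.inverse_kinematics(b2w(*q),R); print(s,q,None if j is None else np.round(j,2))
E
```

```text
yaw -0.08293276826836313
top [346.8 170.4] 47 depth pt [ 0.609 -0.069  0.095] board@.063 [ 0.1137 -0.0269] @.095 [ 0.107  -0.0252]
top [350.8 190.4] 103 depth pt [ 0.554 -0.081  0.066] board@.063 [ 0.0534 -0.0428] @.095 [ 0.0482 -0.0407]
top [351.4 205.2] 45 depth pt [ 0.505 -0.08   0.093] board@.063 [ 0.0086 -0.0474] @.095 [ 0.0045 -0.0452]
top [317.  223.3] 103 depth pt [0.456 0.021 0.066] board@.063 [-0.0531  0.0515] @.095 [-0.0557  0.0513]
top [329.  241.6] 105 depth pt [ 0.401 -0.014  0.066] board@.063 [-0.1049  0.0116] @.095 [-0.1063  0.0123]
side [316.7 171.5] 26 depth pt [ 0.604 -0.065  0.102] board@.063 [ 0.1336 -0.0476] @.095 [ 0.1075 -0.0268]
side [332.5 187.2] 81 depth pt [ 0.55  -0.078  0.067] board@.063 [ 0.0523 -0.0425] @.095 [ 0.0287 -0.0218]
side [344.5 187.5] 32 depth pt [ 0.502 -0.077  0.103] board@.063 [ 0.0292 -0.0691] @.095 [ 0.0063 -0.0476]
side [331.1 224. ] 102 depth pt [0.451 0.025 0.069] board@.063 [-0.0541  0.0516] @.095 [-0.0744  0.0694]
side [354.5 228.2] 104 depth pt [ 0.397 -0.011  0.068] board@.063 [-0.1058  0.0113] @.095 [-0.1245  0.0303]
[ 4.16670174e-01 -9.09057735e-01  1.02436794e-05]
1 (-0.1, 0.1, 0.056) [ 0.39  0.48 -0.75  2.22  0.56  0.63 -0.85]
1 (-0.1, -0.15, 0.056) [ 0.67  0.4  -0.38  2.22  0.28  0.57  0.  ]
1 (0.1, 0.1, 0.15) [ 0.31  0.57 -0.63  1.72  0.39  0.98 -0.54]
1 (0.05, -0.15, 0.15) [ 0.6   0.46 -0.41  1.83  0.23  0.9   0.  ]
-1 (-0.1, 0.1, 0.056) [ 0.77  0.88 -1.33  2.21  1.07  1.01  1.85]
-1 (-0.1, -0.15, 0.056) [ 0.16  0.37  0.21  2.25 -0.15  0.54 -2.74]
-1 (0.1, 0.1, 0.15) [ 0.67  0.95 -1.33  1.69  0.96  1.3   2.2 ]
-1 (0.05, -0.15, 0.15) [ 0.11  0.41  0.21  1.86 -0.11  0.87 -2.85]
```

```bash
cat >> h.py <<'E'
y=np.r_[X,0]; z=np.array([0,0,-1.]); R=np.c_[np.cross(y,z),y,z]
def sweep(x,yc):
    env.movel(b2w(x,yc+.045,.17),R,.3)
    env.movel(b2w(x,yc+.045,.056),rate=.15)
    env.movel(b2w(x,-.15,.056),rate=.09)
    s=env.sense(); print("t",s["t"],"F",np.round(s["wrist_force"],1),w2b(s["ee_pos"]).round(3))
    env.movel(b2w(x,-.15,.17),rate=.25)
E
python3 - <<'E'
from h import *
effector.grasp(10)
env.reach(b2w(-.053,.0965,.20),R); print(env.sense()["t"],env.sense()["gripper_width"])
sweep(-.0535,.0515)
im,o=blobs("top"); cv2.imwrite("pics/t1.png",cv2.resize(im[130:290,220:440,::-1],None,fx=3,fy=3))
for uv,a,p,q,r in o: print(uv,a,p.round(3),w2b(q).round(4))
E
```

```text
5.5667 0.0004625712905604637
t 9.6167 F [0.4 0.2 0.2] [-0.053 -0.15 ]
[176.  170.1] 64 [0.346 0.021 1.39 ] [0.0768 0.494 ]
[346.7 170.4] 47 [ 0.608 -0.068  0.099] [ 0.1139 -0.0265]
[350.9 190.4] 103 [ 0.554 -0.082  0.065] [ 0.0533 -0.043 ]
[351.4 205.2] 45 [ 0.505 -0.08   0.096] [ 0.0088 -0.0473]
[381.9 228.9] 45 [ 0.439 -0.177  0.031] [-0.0555 -0.1429]
[329.  241.6] 105 [ 0.401 -0.014  0.067] [-0.1049  0.0116]
```

View pics/t1.png

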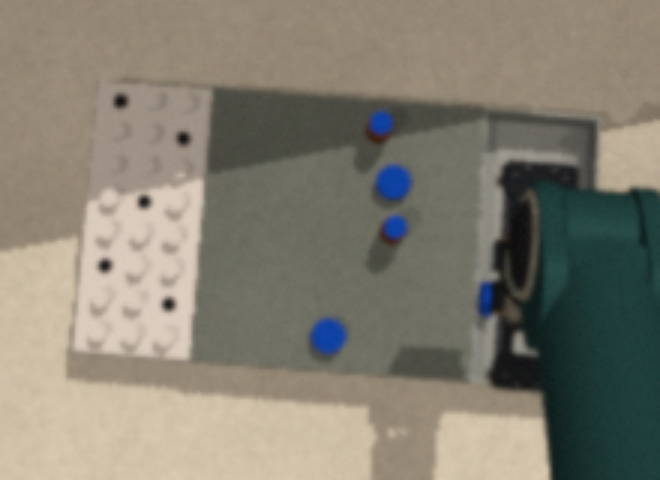

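The cap at (485,298) in the crop has gone over the edge into the tub. The vials and the other caps haven't moved. Sweeping the other two.

```bash
python3 - <<'E'
from h import *
sweep(-.1053,.0115)
sweep(.0530,-.0427)
env.movel(b2w(.053,-.15,.22),rate=.25)
env.goto_joints([1.098, 0.468, -0.012, 1.603, 0.006, 1.071, -0.056])
print(env.sense()["t"])
for c in("top","side"):
    im,o=blobs(c)
    for uv,a,p,q,r in o: print(uv,a,p.round(3),w2b(p).round(4))
    cr=im[130:290,220:440] if c=="top" else im[130:290,220:440]
    cv2.imwrite(f"pics/{c}2.png",cv2.resize(cr[:,:,::-1],None,fx=3,fy=3))
E
```

```text
t 14.4833 F [-0.3  0.5  0.1] [-0.105 -0.15 ]
t 18.725 F [-0.6 -0.2 -0. ] [ 0.053 -0.149]
21.4583
[346.8 170.5] 48 [ 0.608 -0.068  0.098] [ 0.1061 -0.0249]
[394.1 196.4] 87 [ 0.542 -0.221  0.013] [ 0.0527 -0.1825]
[351.4 205.2] 47 [ 0.505 -0.08   0.098] [ 0.0043 -0.045 ]
[382.  229.3] 48 [0.346 0.021 1.39 ] [-0.1627  0.0423]
[382.  246.1] 52 [ 0.387 -0.175  0.04 ] [-0.1056 -0.1494]
[316.7 171.4] 27 [ 0.606 -0.067  0.1  ] [ 0.1035 -0.0238]
[366.6 177.8] 67 [ 0.538 -0.218  0.02 ] [ 0.0484 -0.1798]
[344.5 187.5] 32 [ 0.501 -0.076  0.105] [-0.0005 -0.0412]
[396.6 207.2] 19 [ 0.384 -0.179  0.036] [-0.1079 -0.1537]
```

View pics/top2.png

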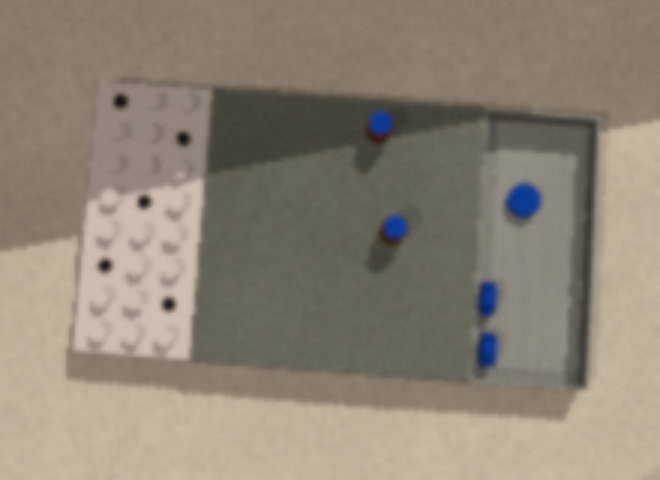

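View pics/side2.png

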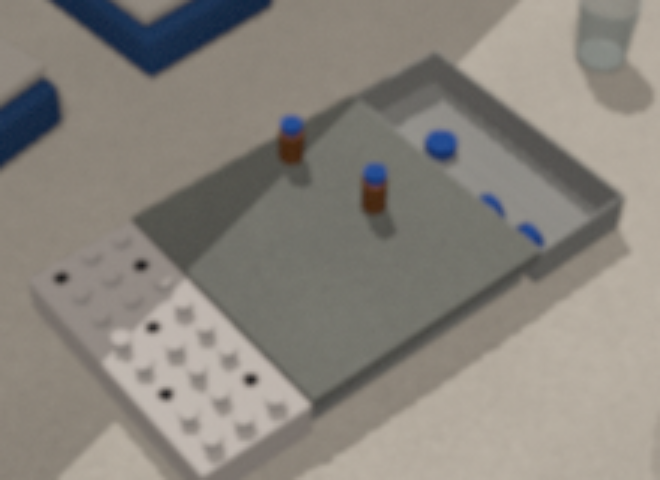

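All three caps are in the tub. One lies flat at (523,201) in the top crop. The other two, at (487,299) and (487,350), stand on edge against the near wall, with their tops at about 37 mm, so their centres are at about 20 mm. The vials haven't moved. I'll check that nothing is rolling, then hand in.

```bash
python3 - <<'E'
from h import *
env.pause(2)
o=blobs("top")[1]; i=viewer.camera_info("top")
for b in o: print(b[0],w2b(ray(i,b[0],.03)).round(4))
ref=[[394.1,196.4],[382,229.3],[382,246.1]]
ok=all(min(np.linalg.norm(b[0]-r) for b in o)<.4 for r in ref); print(ok)
if ok: print(workorder.finish_job())
E
```

```text
[346.7 170.4] [ 0.1206 -0.0282]
[394.2 196.4] [ 0.0502 -0.18  ]
[351.3 205.3] [ 0.0127 -0.0494]
[382.  229.1] [-0.0535 -0.1479]
[382.  246.1] [-0.1052 -0.1509]
True
the job is handed in; nothing more can be done
None
```

All three caps are at rest in the tub (one flat, two on edge against the near wall), both vials stand where they were, the arm kept clear of the beaker, bottle and pipette (not re-measured afterwards), and the job is handed in; no verdict was returned.

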